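# Offer a beam-shield flap up to its quick-release hinge and hold it for pinning

### The arm

A 6-joint arm with a two-finger parallel gripper is mounted at the origin on a cart in front of the work surface, level with it; the furniture and walls round the work are solid. World frame = base frame: x ahead of the robot, y to its left, z up, the work surface at z = 0. Lengths are in m, angles in rad, forces in N, time in s.
With the tool pointing down it reaches from about 0.3 to 0.875 m from the base axis. Payload 6.4 kg.
Tool frame: the origin (TCP) lies on the mounting face of the last link; the fingertips stand 166 mm ahead of it and the grasp point (between the pads) lies 147 mm ahead of it; z points along the fingers, y is the line along which they close (so a half turn about z gives the same grasp; the last joint's range is limited). The gripper opens to 88 mm and grips with 3 to 60 N. Pads are 18 mm wide; open, the fingers measure 123 mm over their backs; the gripper's body (75 mm by 187 mm) begins 45 mm behind the grasp point.
Start: joints at [-0.206, 0.181, 1.607, -0, 1.354, -0.206], TCP at [0.575, 0, 0.405] pointing down, gripper open.
Joint ranges: [-2.99, 2.99], [-0.89, 2.07], [0.3, 2.58], [-1.14, 4.28], [0, 2.63], [-3.12, 3.12]. Speed limits (rad/s): [2.57, 2.57, 3.01, 3.14, 3.14, 3.14].

### API

Orientations are given as a unit quaternion [w, x, y, z].
In Python, from rig import status, eyes, workorder gives the robot as it stands.
- The arm moves only by the tool play_rows, never from a script. Its argument "rows" is a list of rows, each a list of 4 numbers: the shift along the tool's x, y, z normalised to -1 to 1, where 1 is 0.08 m, then the turn about the tool's z normalised to -1 to 1, where 1 is 180 degrees. In form: [[x, y, z, turn], ...]. A call has exactly 8 rows; each row is the pose to reach, as a shift and turn from the pose commanded when the call began, along the tool's axes at that moment, turning the shorter way round; what a row does not reach only later rows make up. A row lasts 1/10 s, in which the tool goes at most 50 mm and 8.59 degrees, less where a joint would pass 70% of its speed; a pose out of reach is approached as far as the arm can. A call with a number of a shift or a turn outside -1 to 1 is refused whole. A call with a gripper value outside its range is refused whole. "gripper" is the opening, from -1 (shut) to 1 (fully open), so that 0 is half open, set as the call begins (left out, the last holds). The fingers move at their own pace and stop on an object; "squeeze" is the grip in N (left out, the last holds). Time passes only in rows, so rows that repeat a pose let the fingers close, or fill a call up. It gives the time, the measured TCP pose, the force, the opening and the grip force at its end, in the units of the state.
- status.get_state(): the state, without advancing time (a new reading comes with each control period).
- eyes.snapshot(name): name is "scene" or "top" or "wrist"; returns a dict with "color" (400x640x3 uint8, red, green, blue), "z_map" (400x640 float32, m along the optical axis (not along the pixel's ray), 0 where there is no reading), "fovy" (degrees; the focal length in pixels is half the picture's height over the tangent of half this angle, whatever the lens; pixels are square), "cx", "cy" (the principal point, pixels), "R" (3x3) and "t" (3): a world point X has camera coordinates R X + t. Camera axes: x right, y down, z forward; pixel columns grow to the right and rows downward; lengths in m; the calibration is good to about 2 mm. A picture is of the moment at which its call begins.
- workorder.finish_job(): hands the job in; it is judged then, once.
The state is a dict: "time": time; "q": joint angles; "qvel": joint speeds; "tau": joint torques, N m; "position": TCP position; "tool_rot": TCP orientation; "contact_force": force on the tool from outside, world axes, zero at the start; "torque": the same for the moment, N m; "width": opening from 0.0 (shut) to 1.0 (fully open); "gripper_force": force on a finger pad.
Only numpy, scipy, OpenCV 4.12 (cv2) and the standard library are available. Lean on these libraries where they do the work, as an engineer would, in place of code of your own. Each camera call takes 0.05 s, during which the arm holds its last target. There are 200 camera calls.

### The job

The loose black flap has to go back on its quick-release hinge. Slide the hinge pin fully back to its end stop by its red grip, so that the gap between the two fixed knuckles is clear; then pick up the flap by its handle and, without forcing it, bring its knuckle into that gap so that the holes of all three knuckles line up. Finish while still holding the flap level there, with the pin left back and the things lying nearby undisturbed, so that a colleague can push the pin through.

Things in the scene. Friction and masses are not known exactly. Their poses are not given: they have to be found in the camera images.
- hinge_gap (a point): Middle of the gap between the jamb's two fixed steel knuckles, on the hinge axis, 80 mm above the table. x into the jamb (flap belongs at -x), y along the axis, z up. Fixed knuckles: 20 mm diameter, 16 mm long, 10 mm holes; gap 32 mm wide. In the gap the jamb's face is 11.5 mm behind the axis and a ledge 11 mm below it (a knuckle resting on it sits 1 mm low). Knuckle tops: 90 mm above the table.
- jamb: Fixed aluminium-profile frame with the fixed half of the hinge on its front; origin on the table straight under hinge_gap, same axes. It reaches 98 mm to -y, 40 mm to +y, 62 mm to +x (feet) and 13 mm to -x; nothing but the red grip stands higher than 90 mm. On the -y side the pin's open channel ends in the end stop.
- pin_grip (a point): Middle of the red grip of the captive hinge pin: an upright tab 14 mm (x) by 12 mm (y), free from 7 to 40 mm above the hinge axis; this point is 27.5 mm above the axis (107.5 mm above the table) and, pin home, 39 mm to the -y side of hinge_gap. Same axes as hinge_gap.
- pin (a joint): Slide of the hinge pin (steel, 7 mm thick, pointed), m: 0 = home, right across the gap; 0.040 = drawn back to the end stop, gap clear. Grows as the grip moves to hinge_gap's -y. Starts between 0 and 0.012, stays where it is left; about 1.5 N moves it.
- flap_handle (a point): Centre of the loose flap's handle, 24 mm above the flap's underside: an upright grey rib 12 mm thick (x), 46 mm long (y), from 5 to 43 mm above the underside. z up, x towards the flap's knuckle, y along the knuckle's axis. The knuckle's middle is 56 mm ahead (+x) and 14 mm lower.
- flap_knuckle (a point): Middle of the flap's steel knuckle, on the axis of its 10 mm hole, 10 mm above the flap's underside; 20 mm outer diameter, 26 mm long (y). Same axes as flap_handle. Hung correctly, it coincides with hinge_gap, with the axes of both parallel.
- flap: The loose flap, lying flat at the start: black sheet 84 mm (x) by 100 mm (y) by 5 mm, steel hinge leaf on top, about 0.18 kg, centre of mass within 15 mm of the handle. Origin on its underside below flap_handle, same axes; the sheet reaches 42 mm to either side of it in x.
- hex_driver: Bystander: ball driver with an orange handle, 162 mm long, lying on the table; origin under its middle.
- lens_box: Bystander: black lidded lens box, 52 x 52 x 43 mm; origin under its middle.
- dust_cap: Bystander: red protective cap, 36 mm across, 12 mm high; origin under its middle.

How it is judged:
On the way, in this order (a step that is already met when the one before it is completed fails the run):
1. the pin is drawn back to its end stop while the flap still lies on the table (value of joint pin above 0.0375 m and height (world z) of flap_handle below 0.03 m), for 0.2 s.
2. the flap is picked up (height (world z) of flap_handle above 0.06 m and contact force between the fingers and flap above 1 N), for 0.2 s.
At the end, for the whole second after the job is handed in: Flap still gripped, at rest, knuckle in the gap: its middle within 3 mm of the hinge axis (fore/aft, up/down) and 3.5 mm along it, axes parallel within 0.07 rad, flap level within 0.1 rad, pressed on the jamb with under 15 N, pin drawn back at least 36.5 of 40 mm (x of flap_knuckle in the frame of hinge_gap between -0.003 and 0.003 m and z of flap_knuckle in the frame of hinge_gap between -0.003 and 0.003 m and y of flap_knuckle in the frame of hinge_gap between -0.0035 and 0.0035 m and angle between the y axis of flap_knuckle and the y axis of hinge_gap, either way round below 0.07 rad and angle between flap_handle's own z axis and vertical below 0.1 rad and value of joint pin above 0.0365 m and contact force between the fingers and flap above 1 N and contact force between flap and jamb below 15 N and linear speed of flap below 0.02 m/s); the arm keeps its last pose, push and grip.
It fails at once if the ball driver is moved by more than 20 mm (distance of hex_driver from where it was at the start of the episode above 0.02 m).
It fails at once if the lens box is moved by more than 20 mm (distance of lens_box from where it was at the start of the episode above 0.02 m).
It fails at once if the red cap is moved by more than 20 mm (distance of dust_cap from where it was at the start of the episode above 0.02 m).
It also fails if it takes over 42 s, if anything falls off the work surface, if the arm or the gripper's body presses on something with over 40 N, if the wrist force passes 120 N, or if a joint passes its speed limit or range.

## Working session

There is one attempt and no reset: what is moved stays moved. The work goes in short steps, Python scripts to look and compute and a tool call to move; the robot and the scene stay as the last step left them, time stands still between calls to the robot, and variables do not carry over. Pictures are saved under pics/ and viewed, at most 10 in all, crops included, and the job is handed in when it is done.

Besides the shell and the picture viewer there is one more tool, called after "Call:" as name(argument=value, ...) on one line, values as JSON. play_rows: Moves the arm, as the interface text tells. Scaled input: -1 to 1 covers 0.08 m each way for a shift and 180 degrees each way for a turn. Its arguments: {"type":"object","properties":{"rows":{"type":"array"},"gripper":{"type":"number"},"squeeze":{"type":"number"}},"required":["rows"]}

```bash
mkdir -p pics; cat > h.py <<'E'
import numpy as np, cv2
from rig import status, eyes, workorder
def snap(n):
    s=eyes.snapshot(n); np.savez(f'{n}.npz',**s); return s
def cloud(s):
    f=200/np.tan(np.radians(s['fovy'])/2); z=s['z_map']
    v,u=np.mgrid[:400,:640]
    P=np.stack([(u-s['cx'])/f*z,(v-s['cy'])/f*z,z],-1)
    return (P-s['t'])@s['R']
E
python3 - <<'E'
from h import *
for n in ('scene','top'):
    s=snap(n); cv2.imwrite(f'pics/{n}0.png',s['color'][...,::-1]); print(n,s['fovy'],-s['R'].T@s['t'])
print(status.get_state())
E
```

```text
scene 45.408739266548025 [-0.09190827 -0.18252125  0.59652597]
top 48.62137990409444 [0.4107254  0.14668776 0.95559318]
{'time': 0.1, 'q': array([-2.06296658e-01,  1.81471790e-01,  1.60788616e+00,  6.14049864e-05,
        1.35383721e+00, -2.06351084e-01]), 'qvel': array([ 0.00035943,  0.00073781, -0.00276471,  0.00131725,  0.00169415,
        0.00058746]), 'tau': array([ 1.29169843e-03, -4.34824562e+01, -3.42694116e+01,  7.03934091e-02,
        3.40874540e-02,  2.31206508e-05]), 'position': array([5.74776519e-01, 7.51079296e-05, 4.03907761e-01]), 'tool_rot': array([-6.87031270e-04,  7.07092002e-01,  7.07121106e-01, -4.13396164e-04]), 'contact_force': array([ 0.05898388,  0.81567452, -0.10374484]), 'torque': array([ 0.02234388, -0.00340078, -0.03407013]), 'gripper_force': 0.0, 'width': 0.9996100644464498}
```

View pics/scene0.png

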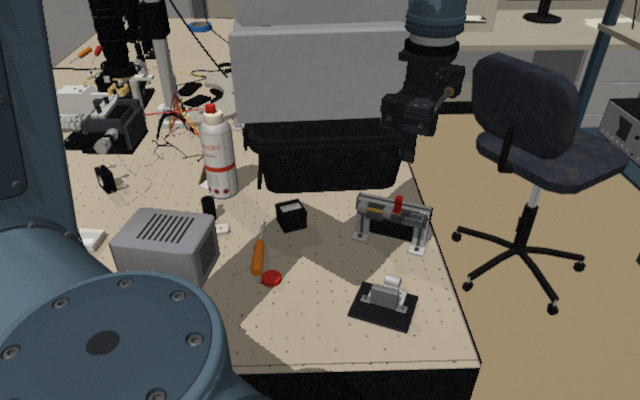

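View pics/top0.png

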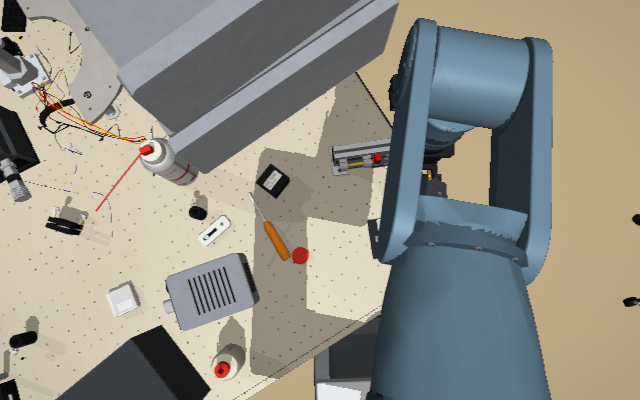

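The scene view shows the jamb at about (393,220) with the red grip at (398,205), and the flap at (385,305) with its handle at about (385,293). The driver (258,255), lens box (290,215) and cap (271,278) lie to the left, while in the top view the arm hides most of the hinge. Next I'll measure from the scene depth.

```bash
python3 - <<'E'
from h import *
s=dict(np.load('scene.npz')); P=cloud(s); c=s['color'].astype(int)
roi=np.zeros((400,640),bool); roi[180:335,340:450]=1
red=(c[...,0]>130)&(c[...,1]<70)&(c[...,2]<70)
g=P[roi&red&(P[...,2]>.06)]; print('grip',len(g),np.median(g,0),g.min(0),g.max(0))
np.set_printoptions(precision=3,suppress=True)
# table level
print('table z',np.median(P[330:350,300:420,2]))
# jamb pts above 0.075
j=P[roi&(P[...,2]>.075)&(P[...,2]<.1)&~red]; j=j[(abs(j-np.median(j,0))<.15).all(1)]
print('jamb',len(j),j.min(0),j.max(0),cv2.minAreaRect(j[:,:2].astype(np.float32)*1000))
# flap
m=np.zeros_like(roi); m[265:335,340:425]=1
for a,b in ((.003,.012),(.012,.03),(.035,.06)):
    q=P[m&(P[...,2]>a)&(P[...,2]<b)]; print('flap',a,b,len(q),q.mean(0),cv2.minAreaRect(q[:,:2].astype(np.float32)*1000))
im=cv2.resize(s['color'][175:335,340:450,::-1],None,fx=5,fy=3.7 and 5,interpolation=cv2.INTER_CUBIC)[:800]
cv2.imwrite('pics/crop.png',cv2.resize(im,(412,600)))
E
```

```text
grip 14 [0.59806334 0.02810595 0.11868167] [0.59005834 0.02367362 0.11736408] [0.60172273 0.03219426 0.12068876]
table z -0.001297845905550851
jamb 1330 [ 0.576 -0.027  0.075] [0.642 0.115 0.099] ((609.0574951171875, 42.83637619018555), (55.339385986328125, 141.42929077148438), 5.814722061157227)
flap 0.003 0.012 1466 [ 0.442 -0.015  0.005] ((457.255859375, -10.881927490234375), (108.92247009277344, 99.7342529296875), 6.702359199523926)
flap 0.012 0.03 337 [ 0.462 -0.011  0.019] ((473.5061340332031, -8.577613830566406), (70.81903076171875, 45.39860153198242), 7.701374530792236)
flap 0.035 0.06 206 [ 0.444 -0.013  0.04 ] ((445.7672119140625, -11.919286727905273), (13.709149360656738, 45.93991470336914), 8.529592514038086)
```

View pics/crop.png

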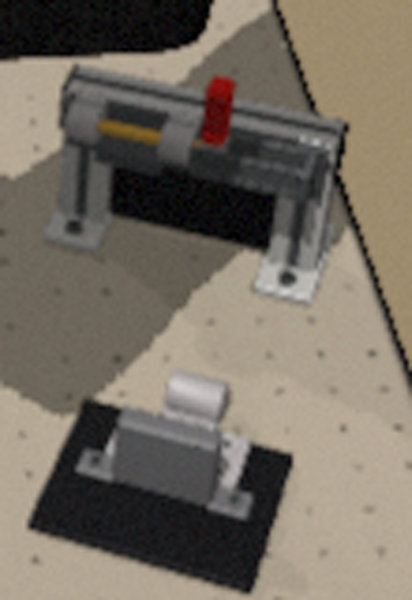

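The crop shows the jamb with its knuckles and brass-coloured pin on the left, the grip to the right of them, and the flap with its knuckle facing the jamb. Yaws are about 6–8°. Next is a wrist view for accuracy.

```bash
python3 - <<'E'
from h import *
s=snap('wrist'); cv2.imwrite('pics/w0.png',s['color'][...,::-1]); print(s['fovy'],-s['R'].T@s['t'],s['R'])
E
```

```text
62.79266352492448 [0.57517868 0.08334275 0.38470594] [[ 9.99998650e-01  5.94274496e-04 -1.53171232e-03]
 [ 1.05681498e-03 -9.46488202e-01  3.22736682e-01]
 [-1.25795346e-03 -3.22737865e-01 -9.46487553e-01]]
```

View pics/w0.png

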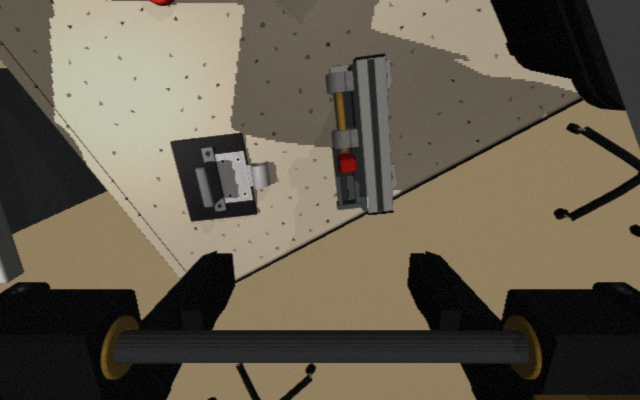

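The wrist view shows the jamb upright at (365,135), with knuckles at (341,78) and (344,138), the gap between them at y≈107, and the red grip at (347,162). The flap is at (215,178), with its knuckle at (262,176).

```bash
cat > meas.py <<'E'
from h import *
np.set_printoptions(precision=4,suppress=True)
def rect(q,n):
    r=cv2.minAreaRect(q[:,:2].astype(np.float32)*1000); print(n,len(q),q.mean(0),np.median(q[:,2]),np.array(r[0]),np.array(r[1]),round(r[2],2))
def run(s):
    P=cloud(s); hsv=cv2.cvtColor(s['color'],cv2.COLOR_RGB2HSV).astype(int)
    red=((hsv[...,0]<8)|(hsv[...,0]>172))&(hsv[...,1]>150)&(hsv[...,2]>60)
    X,Y,Z=P[...,0],P[...,1],P[...,2]
    near=(X>.55)&(X<.68)&(Y>-.06)&(Y<.15)
    g=P[near&red&(Z>.113)]; 
    if len(g): rect(g,'grip top')
    j=near&(Z>.04)&(Z<.1)&~red; rect(P[j],'jamb>40mm')
    rect(P[near&(Z>.075)&(Z<.1)&~red],'jamb top')
    return P,red
E
python3 - <<'E'
from meas import *
s=dict(np.load('wrist.npz')); P,red=run(s); X,Y,Z=P[...,0],P[...,1],P[...,2]
f=(X>.37)&(X<.53)&(Y>-.1)&(Y<.08)
rect(P[f&(Z>.002)&(Z<.011)],'sheet');rect(P[f&(Z>.034)&(Z<.06)],'rib')
k=P[f&(Z>.014)&(Z<.03)&(X>.485)];rect(k,'knuckle')
# knuckle axis by ridge: steel-knuckle pixels of jamb, X-Z slices along y
n=(X>.57)&(X<.62)&(Y>.04)&(Y<.12)&~red
for r in range(56,165,6):
    cols=np.arange(322,396,4); print(r,round(float(np.nanmean(Y[r,330:356])),4),'x',(X[r,cols]*1000).astype(int),'z',(Z[r,cols]*1000).astype(int))
print('grip all');rect(P[(X>.55)&red&(Z>.09)],'red')
E
```

```text
grip top 242 [0.5966 0.0279 0.121 ] 0.12032519671357776 [590.291   53.1212] [14.2619 66.0568] 14.38
jamb>40mm 8051 [0.612  0.046  0.0854] 0.08670405716668682 [609.5983  41.2014] [ 53.9761 141.9656] 6.77
jamb top 7418 [0.6131 0.0464 0.0866] 0.08679497275821721 [609.5983  41.2014] [ 53.9761 141.9656] 6.77
sheet 5728 [ 0.4503 -0.0073  0.0061] 0.006084346863816062 [449.9832  -9.7258] [159.8292 179.4467] 0.06
rib 541 [ 0.4493 -0.0123  0.0422] 0.04309023486138941 [448.2052 -13.4906] [11.9905 45.9824] 7.51
knuckle 348 [ 0.5041 -0.0067  0.0189] 0.01932458287774534 [503.3758  -7.2315] [18.1967 25.9247] 6.28
56 0.1193 x [575 580 584 575 592 597 601 605 610 614 609 612 615 618 622 625 644 648
 652] z [  0   0   1 384   2   1   2   0   0   0  85  87  87  87  86  86   1   1
   0]
62 0.1143 x [575 580 584 588 593 597 601 606 603 605 609 612 615 619 622 626 644 649
 653] z [ 1  0  1  1  0  0  0  0 76 87 85 87 87 86 85 85  4  0  1]
68 0.1067 x [575 580 584 588 592 597 601 599 602 605 609 612 575 619 622 626 643 649
 653] z [  0   0   8   5   7   5   6  87  85  88  86  86 384  87  87  86   8   1
   1
[... 1904 characters left out ...]
8 612 615 619 622 626 630 633 655
 660] z [ 0  1  1 86 89 90 89 89 89 87 85 86 88 86 87 86 86  0  0]
152 0.0352 x [576 580 585 586 590 594 597 600 604 608 612 615 619 623 626 630 634 655
 660] z [ 0  1  0 86 81 85 89 91 86 87 86 87 86 87 86 87 86  1  1]
158 0.029 x [576 580 585 586 589 592 595 598 601 608 612 616 619 623 626 631 634 656
 661] z [  0   0   0  87 109 116 119 118 118  87  86  86  86  85  87  85  86   1
   0]
164 0.024 x [576 580 585 586 589 592 595 598 601 609 612 616 620 623 627 630 634 638
 660] z [  1   0   1  87 115 121 121 120 120  85  87  85  86  86  87  87  87  86
   5]
grip all
red 298 [0.5965 0.0288 0.1176] 0.1200380471565497 [590.291   53.1212] [14.2619 66.0568] 14.38
```

```bash
cat > fit.py <<'E'
from meas import *
def edges(s,y0=-.02,y1=.1):
    P=cloud(s); X,Y,Z=P[...,0],P[...,1],P[...,2]
    # back and front edge of the rail (z~.087), per y bin
    m=(X>.56)&(X<.67)&(Z>.08)&(Z<.094); q=P[m]
    ys=np.arange(y0,y1,.003); b=[]
    for y in ys:
        r=q[abs(q[:,1]-y)<.0015]; b.append(np.percentile(r[:,0],99.5) if len(r)>5 else np.nan)
    b=np.array(b); ok=~np.isnan(b)
    for _ in range(4):
        p=np.polyfit(ys[ok],b[ok],1); ok=~np.isnan(b)&(abs(b-np.polyval(p,ys))<.0015)
    print('rail back edge x=%.4f at y=0, yaw deg %.2f'%(p[1],-np.degrees(np.arctan(p[0]))),ok.sum(),len(ys))
    a=-np.arctan(p[0]); ex=np.array([np.cos(a),np.sin(a)]); ey=np.array([-ex[1],ex[0]])
    U=P[...,:2]@ex; V=P[...,:2]@ey
    # knuckles: z>.086 in front of rail
    u0=p[1]*np.cos(a)
    k=(Z>.0865)&(Z<.093)&(U<u0-.033)&(U>u0-.06)
    h,e=np.histogram(V[k],np.arange(.0,.14,.002)); print('V hist',list(zip((e[:-1]*1000).round().astype(int),h)))
    print('knuckle-top U',np.percentile(U[k],[1,50,99]), 'rail back U',u0)
    return P,U,V,a
E
python3 - <<'E'
from fit import *
s=dict(np.load('wrist.npz')); P,U,V,a=edges(s)
Z=P[...,2]
_,red=run(s)
g=red&(Z>.11)&(P[...,0]<.62)&(P[...,1]<.05)
print('grip UV',np.percentile(U[g],[2,50,98]),np.percentile(V[g],[2,50,98]))
k=(Z>.075)&(Z<.095)&(U>.585)&(U<.606)
for v0 in (.152,.154,.156): pass
for lo in np.arange(.1,.16,.0): break
E
```

```text
rail back edge x=0.6410 at y=0, yaw deg 6.88 40 40
V hist [(np.int64(0), np.int64(0)), (np.int64(2), np.int64(0)), (np.int64(4), np.int64(0)), (np.int64(6), np.int64(0)), (np.int64(8), np.int64(0)), (np.int64(10), np.int64(0)), (np.int64(12), np.int64(26)), (np.int64(14), np.int64(47)), (np.int64(16), np.int64(50)), (np.int64(18), np.int64(46)), (np.int64(20), np.int64(50)), (np.int64(22), np.int64(48)), (np.int64(24), np.int64(49)), (np.int64(26), np.int64(48)), (np.int64(28), np.int64(16)), (np.int64(30), np.int64(0)), (np.int64(32), np.int64(0)), (np.int64(34), np.int64(0)), (np.int64(36), np.int64(0)), (np.int64(38), np.int64(0)), (np.int64(40), np.int64(0)), (np.int64(42), np.int64(0)), (np.int64(44), np.int64(0)), (np.int64(46), np.int64(0)), (np.int64(48), np.int64(0)), (np.int64(50), np.int64(0)), (np.int64(52), np.int64(0)), (np.int64(54), np.int64(0)), (np.int64(56), np.int64(0)), (np.int64(58), np.int64(0)), (np.int64(60), np.int64(0)), (np.int64(62), np.int64(0)), (np.int64(64), np.int64(0)), (np.int64(66), np.int64(0)), (np.int64(68), np.int64(0)), (np.int64(70), np.int6
[... 826 characters left out ...]
4(0)), (np.int64(128), np.int64(0)), (np.int64(130), np.int64(0)), (np.int64(132), np.int64(0)), (np.int64(134), np.int64(0)), (np.int64(136), np.int64(0))]
knuckle-top U [0.5852 0.5942 0.6033] rail back U 0.6363903877484611
grip top 242 [0.5966 0.0279 0.121 ] 0.12032519671357776 [590.291   53.1212] [14.2619 66.0568] 14.38
jamb>40mm 8051 [0.612  0.046  0.0854] 0.08670405716668682 [609.5983  41.2014] [ 53.9761 141.9656] 6.77
jamb top 7418 [0.6131 0.0464 0.0866] 0.08679497275821721 [609.5983  41.2014] [ 53.9761 141.9656] 6.77
grip UV [0.5895 0.5957 0.6021] [-0.0501 -0.0437 -0.0388]Traceback (most recent call last):
  File "<stdin>", line 9, in <module>
ZeroDivisionError: float division by zero
```

Jamb yaw is about 6.9°. The gap is at roughly (0.592, 0.068) and the grip at (0.597, 0.027). I'll move above the grip.

Call:
play_rows(rows=[[0.1,0.08,0.3,-0.02],[0.2,0.18,0.6,-0.038],[0.34,0.274,0.9,-0.038],[0.34,0.274,1,-0.038],[0.34,0.274,1,-0.038],[0.34,0.274,1,-0.038],[0.34,0.274,1,-0.038],[0.34,0.274,1,-0.038]], gripper=0)

```text
time: 0.95
position: [0.5972, 0.0268, 0.3261]
tool_rot: [0.001, 0.664, 0.748, 0.001]
contact_force: [0.0, -0.4, 0.0]
width: 0.498
gripper_force: 0.0
```

Call:
play_rows(rows=[[0,0,0.3,0],[0,0,0.6,0],[0,0,0.8,0],[0,0,0.8,0],[0,0,0.8,0],[0,0,0.8,0],[0,0,0.8,0],[0,0,0.8,0]])

```text
time: 1.75
position: [0.5973, 0.0272, 0.2617]
tool_rot: [0.001, 0.664, 0.748, 0.0]
contact_force: [-0.1, -0.5, -0.0]
width: 0.5
gripper_force: 0.0
```

Call:
play_rows(rows=[[0,0,0,0],[0,0,0,0],[0,0,0,0],[0,0,0,0],[0,0,0,0],[0,0,0,0],[0,0,0,0],[0,0,0,0]], gripper=-1, squeeze=10)

```text
time: 2.55
position: [0.5967, 0.0272, 0.2607]
tool_rot: [-0.0, 0.664, 0.748, -0.0]
contact_force: [-4.1, -1.8, 1.9]
width: 0.16
gripper_force: 10.0
```

Call:
play_rows(rows=[[-0.08,0,0,0],[-0.16,0,0,0],[-0.24,0,0,0],[-0.31,0,0,0],[-0.37,0,0,0],[-0.42,0,0,0],[-0.45,0,0,0],[-0.45,0,0,0]])

```text
time: 3.35
position: [0.6012, -0.0095, 0.2606]
tool_rot: [-0.0, 0.664, 0.748, -0.0]
contact_force: [-4.6, -1.7, 3.6]
width: 0.157
gripper_force: 10.0
```

Call:
play_rows(rows=[[-0.01,0,0,0],[-0.02,0,0,0],[-0.03,0,0,0],[-0.04,0,0,0],[-0.045,0,0,0],[-0.05,0,0,0],[-0.05,0,0,0],[-0.05,0,0,0]])

```text
time: 4.15
position: [0.6013, -0.0108, 0.2606]
tool_rot: [-0.002, 0.664, 0.748, 0.001]
contact_force: [-5.3, 11.3, 5.0]
width: 0.158
gripper_force: 10.0
```

The force rose to 11 N, so the pin is at the end stop. I'll release, rise and check.

Call:
play_rows(rows=[[0,0,0,0],[0,0,0,0],[0,0,0,0],[0,0,0,0],[0,0,-0.1,0],[0,0,-0.4,0],[0,0,-0.8,0],[0,0,-0.8,0]], gripper=0)

```text
time: 4.95
position: [0.6035, -0.0129, 0.3303]
tool_rot: [0.004, 0.664, 0.748, 0.002]
contact_force: [-0.0, 0.3, 0.7]
width: 0.499
gripper_force: 0.0
```

Call:
play_rows(rows=[[0,-0.3,-0.2,0],[0,-0.6,-0.4,0],[0,-0.9,-0.4,0],[0,-1,-0.4,0],[0,-1,-0.4,0],[0,-1,-0.4,0],[0,-1,-0.4,0],[0,-1,-0.4,0]])

```text
time: 5.75
position: [0.5229, -0.022, 0.3564]
tool_rot: [-0.0, 0.664, 0.748, -0.0]
contact_force: [0.7, 0.0, 0.1]
width: 0.501
gripper_force: 0.0
```

```bash
sed -i "s/print('V hist.*/print('V ranges');\n    for lo,hi in ((-.06,-.012),(-.005,.06)):\n        w=V[k\&(V>lo)\&(V<hi)]; print(len(w),np.percentile(w,[0.5,2,98,99.5]) if len(w) else None)/" fit.py
python3 - <<'E'
from fit import *
s=snap('wrist'); cv2.imwrite('pics/w1.png',s['color'][...,::-1]); P,U,V,a=edges(s)
X,Y,Z=np.moveaxis(P,2,0)
_,red=run(s)
g=red&(Z>.108)&(X<.64)&(Y<.05)&(X>.55)
print('grip UV',np.percentile(U[g],[2,50,98]),np.percentile(V[g],[2,50,98]))
f=(X>.37)&(X<.53)&(Y>-.1)&(Y<.08)
rect(P[f&(Z>.034)&(Z<.06)],'rib')
rect(P[f&(Z>.014)&(Z<.03)&(X>.485)],'knuckle')
print(status.get_state()['position'],status.get_state()['tool_rot'])
E
```

```text
rail back edge x=0.6408 at y=0, yaw deg 6.80 40 40
V ranges
640 [-0.0597 -0.058  -0.0186 -0.0186]
601 [0.014  0.0141 0.0292 0.0294]
knuckle-top U [0.585  0.5935 0.6032] rail back U 0.6363064759896836
grip top 326 [ 0.6004 -0.0088  0.1198] 0.12031257510153236 [600.9826  -9.5372] [13.279  11.2363] 5.7
jamb>40mm 12469 [0.6099 0.0487 0.0846] 0.08659673689915294 [609.3688  41.0388] [ 54.5316 141.4798] 6.84
jamb top 11048 [0.6118 0.0471 0.0865] 0.08676287798831778 [609.3688  41.0388] [ 54.5316 141.4798] 6.84
grip UV [0.5892 0.595  0.6014] [-0.0861 -0.0789 -0.0751]
rib 713 [ 0.4486 -0.0121  0.0426] 0.04321142832184655 [447.8969 -13.2439] [12.2855 45.16  ] 7.02
knuckle 480 [ 0.5034 -0.0067  0.0187] 0.019173099294045155 [503.2787  -7.0994] [18.1574 25.6709] 6.42
[ 0.5227 -0.022   0.3564] [-0.0002  0.6636  0.7481 -0.0001]
```

View pics/w1.png

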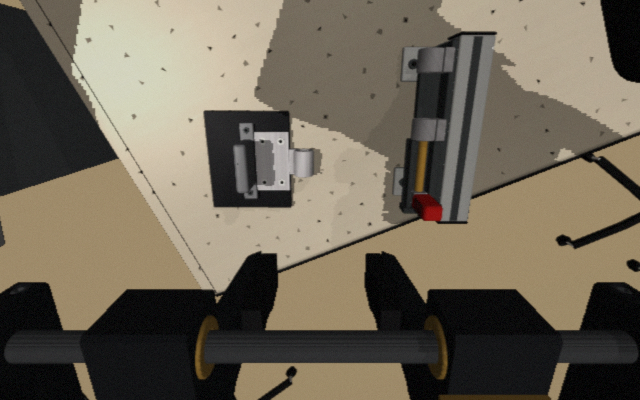

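The pin is drawn back and the gap is clear: the grip is at (428,207), with the gap between the knuckles at (432,60) and (427,128). The flap rib is at (241,167). Next I go down to the handle.

Call:
play_rows(rows=[[0.07,-0.3,0.3,0],[0.14,-0.6,0.6,0],[0.22,-0.9,0.9,0],[0.22,-0.914,1,0],[0.22,-0.914,1,0],[0.22,-0.914,1,0],[0.22,-0.914,1,0],[0.22,-0.914,1,0]])

```text
time: 6.6
position: [0.4487, -0.0136, 0.2778]
tool_rot: [0.001, 0.664, 0.748, 0.0]
contact_force: [0.5, -0.7, -0.0]
width: 0.497
gripper_force: 0.0
```

Call:
play_rows(rows=[[0,0,0.3,0],[0,0,0.6,0],[0,0,0.9,0],[0,0,1,0],[0,0,1,0],[0,0,1,0],[0,0,1,0],[0,0,1,0]])

```text
time: 7.4
position: [0.4482, -0.0134, 0.1978]
tool_rot: [0.001, 0.664, 0.748, 0.0]
contact_force: [-0.4, -0.2, 0.4]
width: 0.499
gripper_force: 0.0
```

Call:
play_rows(rows=[[0,0,0.1,0],[0,0,0.2,0],[0,0,0.26,0],[0,0,0.26,0],[0,0,0.26,0],[0,0,0.26,0],[0,0,0.26,0],[0,0,0.26,0]])

```text
time: 8.2
position: [0.4477, -0.0133, 0.1761]
tool_rot: [0.0, 0.664, 0.748, 0.0]
contact_force: [-0.2, 0.5, -0.5]
width: 0.501
gripper_force: 0.0
```

Call:
play_rows(rows=[[0,0,0,0],[0,0,0,0],[0,0,0,0],[0,0,0,0],[0,0,0,0],[0,0,0,0],[0,0,0,0],[0,0,0,0]], gripper=-1, squeeze=30)

```text
time: 9.0
position: [0.4476, -0.0133, 0.1759]
tool_rot: [0.0, 0.664, 0.748, -0.0]
contact_force: [0.1, 0.9, 0.6]
width: 0.135
gripper_force: 30.0
```

Call:
play_rows(rows=[[0,0,-0.1,0],[0,0,-0.3,0],[0,0,-0.5,0],[0,0,-0.7,0],[0,0,-0.9,0],[0,0,-1,0],[0,0,-1,0],[0,0,-1,0]])

```text
time: 9.8
position: [0.4473, -0.0132, 0.2556]
tool_rot: [-0.0, 0.664, 0.748, -0.0]
contact_force: [-0.8, 0.4, -1.0]
width: 0.132
gripper_force: 30.0
```

Call:
play_rows(rows=[[0.15,0.1,0,0],[0.3,0.25,0,0],[0.45,0.4,0,0],[0.6,0.55,0,0],[0.75,0.65,0,0],[0.8,0.7,0,0],[0.8,0.7,0,0],[0.8,0.7,0,0]])

```text
time: 10.6
position: [0.4952, 0.0568, 0.2555]
tool_rot: [-0.0, 0.664, 0.748, -0.0]
contact_force: [-0.1, -0.6, -1.0]
width: 0.133
gripper_force: 30.0
```

```bash
python3 - <<'E'
from fit import *
s=snap('wrist'); cv2.imwrite('pics/w2.png',s['color'][...,::-1]); P,U,V,a=edges(s)
print(status.get_state())
E
```

```text
rail back edge x=0.6409 at y=0, yaw deg 6.76 33 40
V ranges
1030 [-0.0409 -0.0389 -0.0177 -0.0174]
1204 [0.0144 0.0147 0.03   0.0302]
knuckle-top U [0.5866 0.5948 0.6033] rail back U 0.6364524228996967
{'time': 10.65, 'q': array([-0.1246,  0.2067,  1.9125, -0.0003,  1.0232, -0.2437]), 'qvel': array([-0.0022, -0.0038,  0.0008,  0.0018,  0.0004,  0.003 ]), 'tau': array([  0.237 , -38.9174, -28.5587,   0.0781,   0.0099,   0.0001]), 'position': array([0.4952, 0.0567, 0.2556]), 'tool_rot': array([-0.0003,  0.6637,  0.748 , -0.0003]), 'contact_force': array([-0.3429,  0.2236, -1.689 ]), 'torque': array([-0.0256, -0.0009, -0.0001]), 'gripper_force': 29.998828950338066, 'width': 0.13406973703725855}
```

View pics/w2.png

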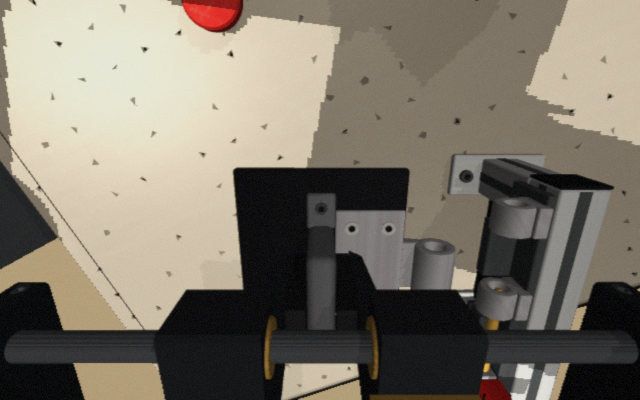

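The flap is held level, with its knuckle at (432,265). The fixed knuckles are at (515,217) and (500,298), with the gap clear between them. I'll fit circles to the moving and fixed knuckles in the same picture.

```bash
cat > kn.py <<'E'
from fit import *
from scipy.optimize import least_squares
def cyl(P,mask,a,n,u0,z0):
    c,s_=np.cos(a),np.sin(a); q=P[mask]; u=q[:,0]*c+q[:,1]*s_; v=-q[:,0]*s_+q[:,1]*c; z=q[:,2]
    m=(abs(np.hypot(u-u0,z-z0)-.010)<.003); u,v,z=u[m],v[m],z[m]
    vm=v.mean()
    f=lambda p:np.hypot(u-p[0]-p[2]*(v-vm),(z-p[1]-p[3]*(v-vm)))-.010
    r=least_squares(f,[u0,z0,0,0],loss='soft_l1',f_scale=.0005).x
    print(n,m.sum(),'axis U %.4f Z %.4f yaw %.3f pitch %.3f'%tuple(r),'V',np.percentile(v,[.5,2,98,99.5]),'rms',f(r).std())
    return r
def go(s,uk,zk,vk):
    P,U,V,a=edges(s); Z=P[...,2]
    cyl(P,(U>.58)&(U<.607)&(V>.0145)&(V<.0295)&(Z>.07)&(Z<.0935),a,'fixed+',.595,.08)
    cyl(P,(U>.58)&(U<.607)&(V>-.034)&(V<-.018)&(Z>.07)&(Z<.0935),a,'fixed-',.595,.08)
    cyl(P,(abs(U-uk)<.0125)&(abs(V-vk)<.02)&(Z>zk-.006)&(Z<zk+.013),a,'flap',uk,zk)
    return P,U,V,a
E
python3 - <<'E'
from kn import *
s=dict(np.load('wrist.npz')); P,U,V,a=go(s,.5545,.0895,-.0023)
X,Y,Z=np.moveaxis(P,2,0)
sh=(U>.45)&(U<.53)&(V>.0)&(V<.06)&(Z>.075)&(Z<.09)
q=P[sh]; A=np.c_[U[sh],V[sh],np.ones(sh.sum())]; print('sheet plane',np.linalg.lstsq(A,q[:,2],rcond=None)[0],len(q))
print('sheet V max',np.percentile(V[sh],99.5))
E
```

```text
rail back edge x=0.6409 at y=0, yaw deg 6.76 33 40
V ranges
1030 [-0.0409 -0.0389 -0.0177 -0.0174]
1204 [0.0144 0.0147 0.03   0.0302]
knuckle-top U [0.5866 0.5948 0.6033] rail back U 0.6364524228996967
fixed+ 1426 axis U 0.5958 Z 0.0807 yaw 0.003 pitch -0.004 V [0.0146 0.0148 0.0292 0.0294] rms 0.0006804769554573135
fixed- 1339 axis U 0.5959 Z 0.0806 yaw 0.008 pitch -0.009 V [-0.0339 -0.0338 -0.0181 -0.018 ] rms 0.0009359734890054752
flap 2033 axis U 0.5542 Z 0.0899 yaw 0.005 pitch -0.018 V [-0.0139 -0.012   0.0109  0.0111] rms 0.0008968175172058392
sheet plane [ 0.0261 -0.0359  0.0741] 12300
sheet V max 0.04760885201110678
```

Call:
play_rows(rows=[[0.004,0.1,0,0],[0.004,0.2,0,0],[0.004,0.3,0,0],[0.004,0.38,0,0],[0.004,0.44,0,0],[0.004,0.48,0,0],[0.004,0.51,0,0],[0.004,0.515,0,0]])

```text
time: 11.45
position: [0.5366, 0.0622, 0.2558]
tool_rot: [-0.0, 0.664, 0.748, -0.0]
contact_force: [0.1, 0.2, -0.9]
width: 0.132
gripper_force: 30.0
```

Call:
play_rows(rows=[[0,0,0.01,0],[0,0,0.02,0],[0,0,0.03,0],[0,0,0.04,0],[0,0,0.05,0],[0,0,0.06,0],[0,0,0.06,0],[0,0,0.06,0]])

```text
time: 12.25
position: [0.5364, 0.0622, 0.2511]
tool_rot: [-0.0, 0.664, 0.748, -0.0]
contact_force: [-0.9, 0.0, -1.2]
width: 0.131
gripper_force: 30.0
```

No contact so far. I'll lower the remaining 4.5 mm slowly.

Call:
play_rows(rows=[[0,0,0.01,0],[0,0,0.02,0],[0,0,0.03,0],[0,0,0.04,0],[0,0,0.05,0],[0,0,0.055,0],[0,0,0.055,0],[0,0,0.055,0]])

```text
time: 13.05
position: [0.5364, 0.0622, 0.2467]
tool_rot: [0.0, 0.664, 0.748, 0.0]
contact_force: [0.4, -0.1, -1.0]
width: 0.134
gripper_force: 30.0
```

```bash
python3 - <<'E'
from kn import *
s=snap('wrist'); cv2.imwrite('pics/w3.png',cv2.resize(s['color'][150:400,300:640,::-1],None,fx=2,fy=2)); P,U,V,a=go(s,.5955,.0805,-.0015)
print(status.get_state()['contact_force'],status.get_state()['position'])
E
```

```text
rail back edge x=0.6413 at y=0, yaw deg 7.03 30 40
V ranges
5 [-0.0125 -0.0125 -0.0121 -0.0121]
2196 [-0.0048 -0.0042  0.0271  0.0274]
knuckle-top U [0.5873 0.5946 0.6033] rail back U 0.6364940496027389
fixed+ 1407 axis U 0.5960 Z 0.0806 yaw 0.007 pitch -0.049 V [0.0146 0.0148 0.0275 0.0289] rms 0.0009316603418465084kn.py:6: RuntimeWarning: Mean of empty slice.
  vm=v.mean()
  ret = ret.dtype.type(ret / rcount)
Traceback (most recent call last):
  File "kn.py", line 14, in go
    cyl(P,(U>.58)&(U<.607)&(V>-.034)&(V<-.018)&(Z>.07)&(Z<.0935),a,'fixed-',.595,.08)
    ~~~^^^^^^^^^^^^^^^^^^^^^^^^^^^^^^^^^^^^^^^^^^^^^^^^^^^^^^^^^^^^^^^^^^^^^^^^^^^^^^
  File "kn.py", line 9, in cyl
    print(n,m.sum(),'axis U %.4f Z %.4f yaw %.3f pitch %.3f'%tuple(r),'V',np.percentile(v,[.5,2,98,99.5]),'rms',f(r).std())
                                                                          ~~~~~~~~~~~~~^^^^^^^^^^^^^^^^^^
IndexError: index -1 is out of bounds for axis 0 with size 0
```

View pics/w3.png

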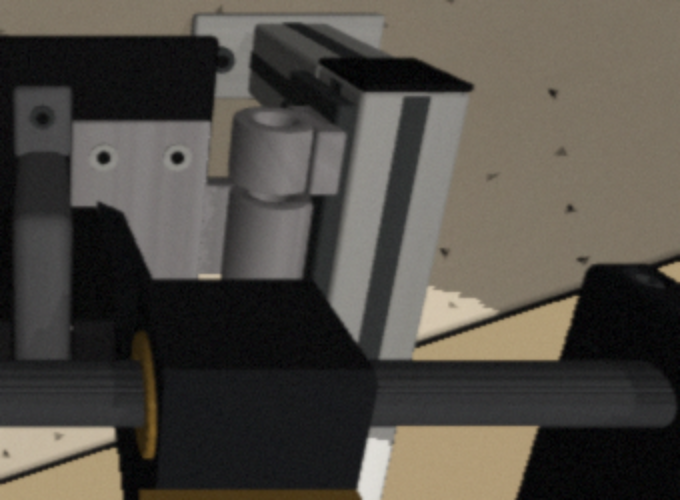

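The flap's knuckle sits in the gap directly behind the +y fixed knuckle and is visually collinear with it. I'll make one numeric comparison, including the pin grip.

```bash
python3 - <<'E'
from kn import *
s=dict(np.load('wrist.npz')); P=cloud(s); a=np.radians(6.8); U=P[...,0]*np.cos(a)+P[...,1]*np.sin(a); V=-P[...,0]*np.sin(a)+P[...,1]*np.cos(a); Z=P[...,2]
for n,lo,hi in (('fixed+',.0155,.029),('flap',-.012,.0095)):
    cyl(P,(abs(U-.5955)<.0125)&(V>lo)&(V<hi)&(Z>.074)&(Z<.0935),a,n,.5955,.0805)
t=snap('scene'); Q=cloud(t); h=cv2.cvtColor(t['color'],cv2.COLOR_RGB2HSV).astype(int)
red=((h[...,0]<8)|(h[...,0]>172))&(h[...,1]>140)&(Q[...,2]>.09)&(Q[...,0]>.55)&(Q[...,0]<.65)&(Q[...,1]<.1)&(Q[...,1]>-.1)
q=Q[red]; print('grip V now',len(q),np.median(-q[:,0]*np.sin(a)+q[:,1]*np.cos(a)) if len(q) else None)
print(status.get_state()['contact_force'],status.get_state()['position'],status.get_state()['time'])
E
```

```text
fixed+ 1291 axis U 0.5960 Z 0.0808 yaw -0.002 pitch -0.016 V [0.0156 0.0158 0.0288 0.0289] rms 0.0007656170845249716
flap 1880 axis U 0.5961 Z 0.0813 yaw 0.004 pitch 0.002 V [-0.0116 -0.0106  0.0092  0.0094] rms 0.0008932754928400809
grip V now 114 -0.08061987269911217
[-0.2467  1.0155 -1.1535] [0.5364 0.0621 0.2468] 13.15
```

```bash
python3 -c "
from rig import workorder; print(workorder.finish_job())"
```

```text
the job is handed in; nothing more can be done
None
```

I handed the job in with the pin drawn back to its end stop and the flap held level in the gap; its knuckle measured within about 0.5 mm of the hinge axis, with no contact force above about 1 N; no verdict came back.

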